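Vent the line, find the packed column and show it to the scanner

ROBOT

A 6-joint arm with a two-finger parallel gripper is mounted at the origin on the work surface. World frame = base frame: x ahead of the robot, y to its left, z up, the work surface at z = 0. Lengths are in m, angles in rad, forces in N, time in s.
With the tool pointing down it reaches from about 0.25 to 0.725 m from the base axis. Payload 4 kg.
Tool frame: the origin (TCP) lies midway between the tips of the shut fingers; the grasp point (between the pads) lies bot.pinch_z behind it (bot.pinch_z is the distance from the TCP to the grasp point, in m); z points along the fingers, y is the line along which they close (so a half turn about z gives the same grasp; the last joint's range is limited). The gripper opens to 85 mm and grips with 20 to 120 N. Pads are 22 mm wide; open, the fingers measure 114 mm over their backs; the gripper's body (76 mm by 85 mm) begins 54 mm behind the grasp point. The pads swing forward as they close: fully open they stand 13 mm farther back than shut.
Start: joints at [-1.337, 0.241, 0.005, 1.335, 0, 1.571], TCP at [0.116, -0.486, 0.231] pointing down, gripper open.
Joint ranges: [-2.72, 2.72], [-1.05, 1.87], [-1.09, 1.28], [-1.99, 2.15], [-1.42, 1.44], [-3.14, 3.14]. Speed limits (rad/s): [2.79, 2.79, 3.14, 3.14, 3.14, 3.14].

INTERFACE

Orientations are given as a unit quaternion [x, y, z, w].
In Python, from workcell import bot gives the robot as it stands.
- The arm moves only by the shell command python3 jog.py 'ROWS'. ROWS is a JSON list of rows, 1 to 10 of them, each of 7 numbers: a rotation vector rx, ry, rz in parts of the range, where 1.0 means pi rad, then dx, dy, dz in parts of the range, where 1.0 means 0.8 m, then the finger opening in m; each row is the pose to reach, as a shift and turn from the pose commanded when the command began, along the tool's axes at that moment; what a row does not reach only later rows make up. A row lasts 1/8 s, in which the tool goes at most 0.0625 m and 0.188 rad, less where a joint would pass 70% of its speed; a pose out of reach is approached as far as the arm can. The fingers move at their own pace and stop on an object; the grip force is fixed at half the most. Time passes only in rows, so rows that do not move let the fingers close. It prints the time, the measured TCP pose, the force, the opening and the grip force at its end. No shift or turn number may pass 1 either way. Input that does not fit is refused with a message, and nothing moves.
- bot.get_obs(): the state, without advancing time (a new reading comes with each control period).
- bot.camera(name): name is "scene" or "top" or "wrist"; returns the picture (400x640x3 uint8, red, green, blue); there is no depth.
- bot.calibration(name): a dict with "mtx" (3x3 intrinsics, pixels), "R" (3x3) and "t" (3): a world point X has camera coordinates R X + t. Camera axes: x right, y down, z forward; pixel columns grow to the right and rows downward; lengths in m; the calibration is good to about 2 mm. A picture is of the moment at which its call begins: read the wrist's pose just before it. calibration takes no time and is no camera call; for the wrist camera it gives the pose at the moment of the call.
- bot.job_done(): hands the job in; it is judged then, once.
The state is a dict: "clock": time; "joint_pos": joint angles; "joint_vel": joint speeds; "tau": joint torques, N m; "eef_pos": TCP position; "tool_rot": TCP orientation; "ft_force": force on the tool from outside, world axes, zero at the start; "ft_torque": the same for the moment, N m; "grip_width": finger opening in m; "grasp_force": force on a finger pad.
Only numpy, scipy, OpenCV 4.12 (cv2) and the standard library are available. Lean on these libraries where they do the work, as an engineer would, in place of code of your own. Each camera call takes 0.05 s, during which the arm holds its last target. There are 200 camera calls.

TASK

The analyser's column is to be changed: first turn the purge valve's black knob clockwise until its white pointer stands on the red mark, to vent the line. Of the two look-alike columns in the steel tray one is packed and the other is an empty shell, so then lift each in turn clear of the tray to feel which is heavier, and leave the lighter one standing upright in the tray. Finish holding the heavier one in the gripper, upright and still, about 80 mm in front of the barcode scanner's window with its code band level with the window and touching nothing else; do not tip a column over and leave the other things on the bench where they are.

Things in the scene. Friction and masses are not known exactly. Their poses are not given: they have to be found in the camera images.
- valve_station: white case of the purge valve, 150 x 140 mm (x, y), 50 mm high, fixed, a round aluminium dial plate on top (radius 50 mm, face 52 mm up), tube fittings on the +x side reaching 120 mm from the centre. Origin: centre of the underside, z up. On the dial a green arc runs clockwise from +x over 34 degrees; the red mark lies 90 degrees clockwise of +x (on the -y side).
- valve (a joint): angle of the purge valve's black knob, rad, growing clockwise seen from above; at 0 its white pointer points along the case's +x; 1.571 (90 degrees) is the red mark. It starts in the green arc (0 to 0.6), turns from 0 to 2.4 against a light friction of about 0.06 N m and stays where it is left.
- valve_grip (a point): on the knob's vertical axis, 73 mm above the bench, at mid-height of its grip bar: 14 mm thick, 52 mm long, 24 mm high (61 to 85 mm above the bench), over a round skirt of radius 24 mm (53 to 61 mm). The x axis lies along the bar towards the white pointer and turns with the knob; the bar is gripped across its 14 mm, along y.
- tray: stainless tray, 170 x 250 mm (x, y) outside, 14 mm high, walls and floor 3 mm thick, fixed. Origin: centre of the underside, z up. The two columns stand in it side by side along y, 95 to 145 mm apart; the wrench lies along y near its +x side.
- column_a: one of two look-alike columns standing in the tray: white cylinder, 36 mm in diameter, 96 mm tall, steel end caps, red plug (12 mm wide, 7 mm high) on top, thin blue ring 54 to 59 mm up, black-and-white code band all round 18 to 50 mm up. Origin: centre of the underside; z: axis, up. Best gripped across the diameter from above, 55 to 80 mm up. Weight: see column_b.
- column_b: the other column: same look, sizes and axes as column_a. One of the two is packed (0.3 to 0.4 kg), the other an empty shell (0.15 to 0.2 kg); it differs from time to time which is which, and only the weight tells.
- column_a_band (a point): middle of column_a's code band, on its axis, 34 mm above its underside
- column_b_band (a point): middle of column_b's code band, on its axis, 34 mm above its underside
- scanner: light grey presentation barcode scanner, fixed, on a round foot (radius 42 mm): head 60 mm deep (x), 86 mm wide (y), from 46 to 142 mm up; its window faces the scanner's -x. Origin: centre of the underside of the foot, z up
- scanner_window (a point): centre of the scanner's dark red window (60 x 60 mm), 90 mm above the bench, 29 mm before the scanner's origin. Axes as the scanner's: the window looks along -x, so the presented column's band belongs at x = -0.08 from here, y = 0, z = 0
- reagent_bottle: bystander: white bottle with blue cap, 56 mm in diameter, 125 mm tall, loose. Origin: centre of the underside.
- tube_rack: bystander: dark grey rack with eight capped tubes, 24 x 210 mm, 88 mm high, loose. Origin: centre of the underside.
- sample_cup: bystander: small clear sample cup, 32 mm in diameter, 26 mm high, loose. Origin: centre of the underside.
- kit_box: bystander: blue and brown cardboard kit box, 70 x 120 mm, 38 mm high, loose. Origin: centre of the underside.
- wrench: bystander: small steel open-ended wrench, 140 mm long, 38 mm wide at the jaw, 8 mm thick, lying flat in the tray. Origin: near the middle of its length.

How it is judged:
By the outcome, as a careful person would: the job done as asked, in the order asked, and still so for the second after the job is handed in, while the arm keeps its last pose, push and grip.
It also fails if it takes over 72 s, if anything falls off the work surface, if the arm or the gripper's body presses on something with over 40 N, if the wrist force passes 120 N, or if a joint passes its speed limit or range.

## Working session

There is one attempt and no reset: what is moved stays moved. The work goes in short steps, Python scripts to look and compute and a shell command to move; the robot and the scene stay as the last step left them, time stands still between calls to the robot, and variables do not carry over. Pictures are saved under pics/ and viewed, at most 10 in all, crops included, and the job is handed in when it is done.

```bash
ls; mkdir -p pics
python3 - <<'E'
from workcell import bot
import cv2
o=bot.get_obs();print({k:(v.round(3).tolist() if hasattr(v,'round') and hasattr(v,'tolist') else v) for k,v in o.items()},bot.pinch_z)
for n in("top","scene"):
    cv2.imwrite(f"pics/{n}0.png",bot.camera(n)[:,:,::-1]);c=bot.calibration(n);print(n,c)
E
```

```text
jog.py
pics
workcell.py
{'clock': 0.0, 'joint_pos': [-1.337, 0.241, 0.004, 1.335, 0.0, 1.571], 'joint_vel': [-0.002, -0.0, 0.0, 0.0, 0.001, 0.001], 'tau': [0.0, -37.231, 25.241, 0.017, 0.0, -0.0], 'eef_pos': [0.116, -0.486, 0.23], 'tool_rot': [0.993, 0.117, -0.0, -0.001], 'ft_force': [-0.369, 0.146, 0.64], 'ft_torque': [-0.062, 0.051, 0.031], 'grasp_force': 0.0, 'grip_width': 0.08561928010036651} 0.0187
top {'mtx': array([[480.2462053 ,   0.        , 314.8447051 ],
       [  0.        , 480.2462053 , 202.59192601],
       [  0.        ,   0.        ,   1.        ]]), 'R': array([[ 0.03911512, -0.9992273 , -0.00384888],
       [-0.97805386, -0.03749684, -0.2049503 ],
       [ 0.20464761,  0.01178106, -0.97876481]]), 't': array([-0.0100877 ,  0.59260696,  1.28488989])}
scene {'mtx': array([[406.04964826,   0.        , 320.68008018],
       [  0.        , 406.04964826, 196.39165527],
       [  0.        ,   0.        ,   1.        ]]), 'R': array([[-0.15708458,  0.98752016, -0.01132956],
       [ 0.81214601,  0.1226436 , -0.57041863],
       [-0.5619104 , -0.09880523, -0.82127598]]), 't': array([ 0.0760756 , -0.43032344,  1.29595376])}
```

View pics/top0.png

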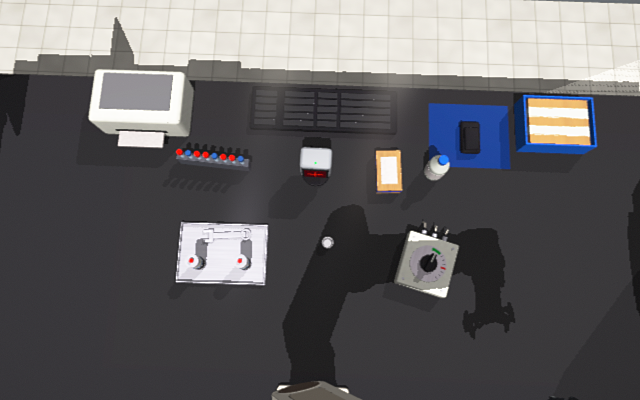

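View pics/scene0.png

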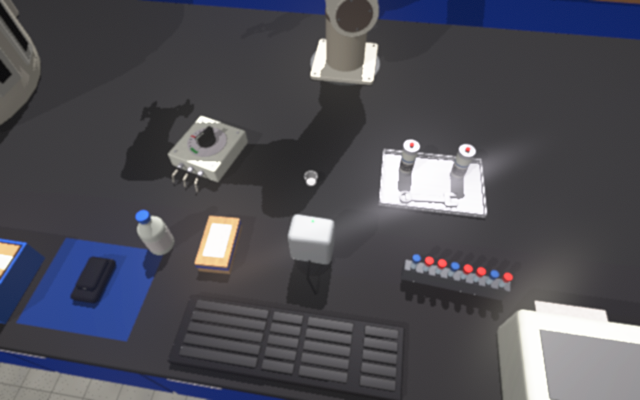

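The top view shows the columns at about (194,261) and (242,261), the knob at (429,263) and the scanner at (316,160). The scene view shows the same layout from the far side. I'll zoom in on both.

```bash
cat > h.py <<'E'
from workcell import bot
import numpy as np, cv2
from scipy.spatial.transform import Rotation as Ro
def ray(n,u,v,z,c=None):
    c=c or bot.calibration(n);K,R,t=c["mtx"],c["R"],c["t"]
    d=R.T@np.linalg.inv(K)@[u,v,1];o=-R.T@t
    return o+d*(z-o[2])/d[2]
def proj(n,X,c=None):
    c=c or bot.calibration(n);p=c["mtx"]@(c["R"]@np.array(X)+c["t"]);return p[:2]/p[2]
def tool(X):  # world displacement of TCP to X, in tool axes
    o=bot.get_obs();return Ro.from_quat(o["tool_rot"]).inv().apply(np.array(X)-o["eef_pos"])
def tile(im,u0,v0,w,h,W=400,H=300):
    t=cv2.resize(im[v0:v0+h,u0:u0+w],(W,H),interpolation=cv2.INTER_CUBIC)
    cv2.putText(t,f"{u0},{v0} x{W/w:.1f}",(4,12),0,.4,(0,255,0));return t
E
python3 - <<'E'
from h import *
a=cv2.imread("pics/top0.png");b=cv2.imread("pics/scene0.png")
p=np.vstack([np.hstack([tile(a,385,220,80,80,400,400),tile(a,170,215,104,78,400,400*1)]),np.hstack([tile(b,160,110,100,50,400,200),tile(a,290,135,60,50,400,200)])])
cv2.imwrite("pics/z1.png",p)
E
```

```text
(no output)
```

View pics/z1.png

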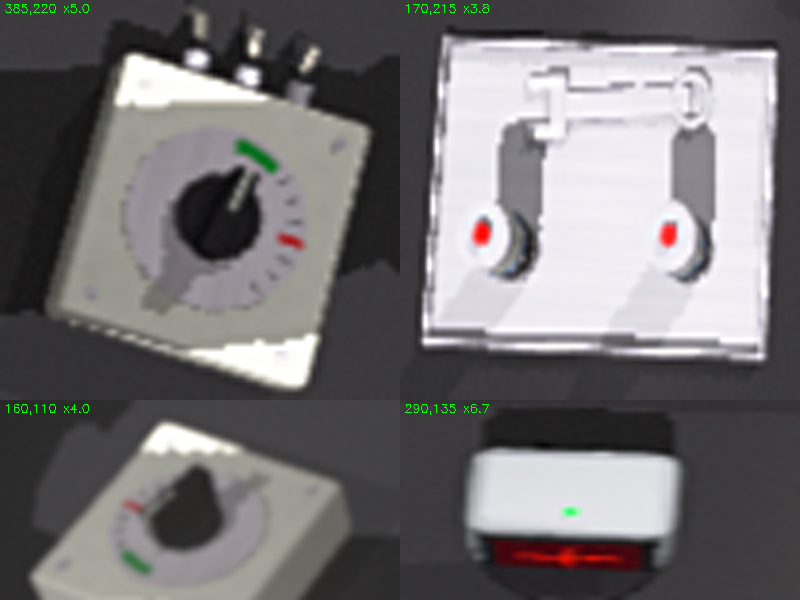

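The crops show the following:
- The dial centre is at about (427.8,263.4) and the pointer tip at (434,254).
- The red mark is at (443,268).
- The plugs are at about (191,260.5) and (239.5,261).
- The scanner window centre is at about (315.2,173.8).

Run:
```python
from h import *
T="top"
u1=lambda x,y:(385+x/5,220+y/5)
f=lambda p,z:ray(T,*p,z)[:2].round(4)
ang=lambda d:np.degrees(np.arctan2(d[1],d[0])).round(1)
c=f(u1(213.5,217.5),.052);print("dial",c)
for n,p,z in(("red",(290,241),.052),("greenmid",(258,156),.052),("greenL",(240,147),.052),("greenR",(274,167),.052)):
    q=f(u1(*p),z);print(n,q,ang(q-c),np.hypot(*(q-c)))
a,b=f(u1(250,165),.085),f(u1(233,210),.085);print("ptr",a,b,ang(a-b),ang(a-c))
k=[f(u1(*p),.05) for p in((125,55),(368,128),(300,388))]
print("corners",k,[np.hypot(*(k[i+1]-k[i])) for i in(0,1)],ang(k[0]-k[1])-90,ang(k[1]-k[2]),"centre",(k[0]+k[2])/2)
u2=lambda x,y:(170+(x-400)/3.846,215+y/5.128)
for p in((482,234),(668,236)):print("col",f(u2(*p),.003+.103))
for p in((443,36),(776,50),(765,358),(424,347)):print("tray",f(u2(*p),.014))
s=lambda x,y:(290+(x-400)/6.667,135+(y-400)/4)
print("win",f(s(568,556),.09))
for p in((474,535),(658,537),(680,455),(474,452)):print("head",f(s(*p),.142))
print("cup",f((327,243),.026))
print("bottle",f((443,160),.125),"box",f((390,170),.038),"rack",f((180,153),.088),f((245,161),.088))
# scene cross-check
S="scene"
print("plug scene",ray(S,411,146,.106),ray(S,466,150,.106),"knob",ray(S,160+190/4,110+80/4,.085),ray(S,160+188/4,110+(520-400)/4,.052))
print("wristcam",bot.calibration("wrist"))
```

```text
dial [ 0.4355 -0.3036]
red [ 0.4243 -0.3453] -105.0 0.0431778878594125
greenmid [ 0.4703 -0.3284] -35.5 0.04273265730094493
greenL [ 0.4749 -0.3185] -20.7 0.042123271477889745
greenR [ 0.4646 -0.3372] -49.1 0.04444963441919407
ptr [ 0.4615 -0.316 ] [ 0.437  -0.3066] -21.0 -25.5
corners [array([ 0.5242, -0.2555]), array([ 0.4885, -0.39  ]), array([ 0.3454, -0.35  ])] [np.float64(0.13915724918235486), np.float64(0.1485853626707557)] -14.900000000000006 -15.6 centre [ 0.4348  -0.30275]
col [0.414  0.3326]
col [0.418  0.2046]
tray [0.5305 0.3962]
tray [0.5322 0.1463]
tray [0.3617 0.1442]
tray [0.3579 0.3935]
win [0.6677 0.0147]
head [0.6666 0.0522]
head [ 0.668  -0.0215]
head [ 0.7256 -0.0285]
head [0.7245 0.0548]
cup [ 0.4846 -0.0256]
bottle [ 0.7107 -0.331 ] box [ 0.702  -0.2003] rack [0.7148 0.3968] [0.6983 0.2125]
plug scene [0.42839017 0.20582204 0.106     ] [0.42214721 0.33160573 0.106     ] knob [ 0.42985513 -0.29379006  0.085     ] [ 0.43429877 -0.30192942  0.052     ]
wristcam {'mtx': array([[311.44221945,   0.        , 320.36766969],
       [  0.        , 311.44221945, 204.21379188],
       [  0.        ,   0.        ,   1.        ]]), 'R': array([[ 0.23307839, -0.97245595, -0.00197315],
       [-0.93278935, -0.22414379,  0.2822474 ],
       [-0.27491543, -0.06394523, -0.95933962]]), 't': array([-0.4987849 , -0.03837382,  0.37896824])}
```

The rows are not in the units I measure in: shifts go in shares of 0.8 m and turns go in shares of pi rad. I convert before sending: 0.353 m / 0.8 = 0.4413, -0.104 m / 0.8 = -0.13, -1 rad / 3.1416 = -0.3183.

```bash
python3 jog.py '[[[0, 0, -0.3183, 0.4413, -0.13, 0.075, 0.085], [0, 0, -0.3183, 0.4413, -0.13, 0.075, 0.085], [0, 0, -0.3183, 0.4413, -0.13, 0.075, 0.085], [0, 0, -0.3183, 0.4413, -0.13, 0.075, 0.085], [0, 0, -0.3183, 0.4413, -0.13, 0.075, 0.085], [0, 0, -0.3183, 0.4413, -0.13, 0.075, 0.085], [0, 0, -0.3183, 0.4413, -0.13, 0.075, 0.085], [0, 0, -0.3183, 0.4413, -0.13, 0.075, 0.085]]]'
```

```text
refused: ROWS must be a list of rows, each a list of 7 numbers. Nothing was moved.
```

Refused on format, not on reach. It needs a list of rows, each a list of 7 numbers.

```bash
python3 jog.py '[[0, 0, -0.3183, 0.4413, -0.13, 0.075, 0.085], [0, 0, -0.3183, 0.4413, -0.13, 0.075, 0.085], [0, 0, -0.3183, 0.4413, -0.13, 0.075, 0.085], [0, 0, -0.3183, 0.4413, -0.13, 0.075, 0.085], [0, 0, -0.3183, 0.4413, -0.13, 0.075, 0.085], [0, 0, -0.3183, 0.4413, -0.13, 0.075, 0.085], [0, 0, -0.3183, 0.4413, -0.13, 0.075, 0.085], [0, 0, -0.3183, 0.4413, -0.13, 0.075, 0.085]]'
python3 - <<'E'
from h import *
o=bot.get_obs();c=bot.calibration("wrist");im=bot.camera("wrist")
print(o["joint_pos"].round(3),o["eef_pos"].round(4))
cv2.imwrite("pics/w1.png",im[:,:,::-1]);np.savez("w1.npz",**c)
print(proj("wrist",[.435,-.303,.085],c))
E
```

```text
clock: 1.1
eef_pos: [0.4346, -0.3031, 0.1708]
tool_rot: [0.816, 0.579, -0.001, -0.001]
ft_force: [0.0, -0.5, -0.4]
grip_width: 0.085
grasp_force: 0.0
[-0.609  0.334 -0.028  1.211 -0.     1.299] [ 0.4346 -0.3031  0.1708]
[321.98219711 209.2041893 ]
```

View pics/w1.png

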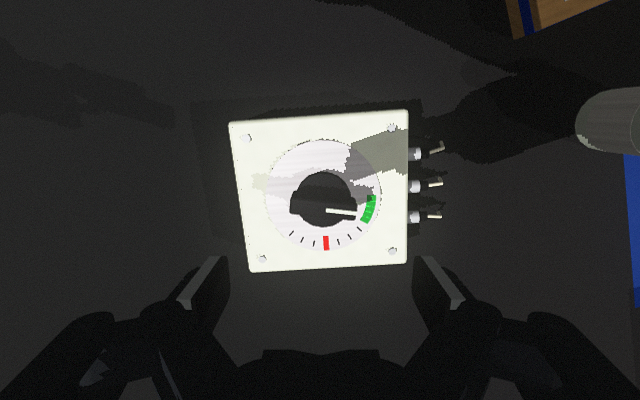

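The wrist view shows the pointer line running from (326,210) to (352,213), the red mark at (326,242) and the bar spanning about (291,207) to (356,212).

Run:
```python
from h import *
c=dict(np.load("w1.npz"));f=lambda u,v,z:ray("wrist",u,v,z,c)[:2]
ang=lambda d:np.degrees(np.arctan2(d[1],d[0])).round(1)
a,b=f(326,210.5,.085),f(352,213,.085);print("ptr",a,b,ang(b-a))
print("barend L",f(291,207,.085),"R",f(356,212.5,.085))
k=[f(u,v,.05) for u,v in((230,123),(408,110),(407,264),(249,272))];print("corners",k,np.mean(k,0),[np.hypot(*(k[i]-k[i-1])).round(4) for i in range(4)])
print("edges",ang(k[1]-k[0]),ang(k[2]-k[3]))
r=f(326,242.5,.052);d=f(323,195,.052);print("red",r,"dial",d,ang(r-d),ang(r-np.array([.4346,-.3035])))
im=cv2.imread("pics/w1.png");h=cv2.cvtColor(im,cv2.COLOR_BGR2HSV)
for n,m in(("red",(((h[...,0]<8)|(h[...,0]>172))&(h[...,1]>150)&(h[...,2]>100))),("green",((h[...,0]>45)&(h[...,0]<80)&(h[...,1]>120)&(h[...,2]>80)))):
    m[:, :200]=0;m[:,420:]=0;ys,xs=np.nonzero(m);q=f(xs.mean(),ys.mean(),.052);print(n,len(xs),q,ang(q-np.array([.4346,-.3035])),np.hypot(*(q-[.4346,-.3035])))
```

```text
ptr [ 0.43757919 -0.30500079] [ 0.45586661 -0.31348892] -24.9
barend L [ 0.41311996 -0.29352927] R [ 0.45890083 -0.31411341]
corners [array([ 0.38446691, -0.21859744]), array([ 0.52483034, -0.25667902]), array([ 0.48895587, -0.38997194]), array([ 0.34615454, -0.34931961])] [ 0.43610192 -0.303642  ] [np.float64(0.1362), np.float64(0.1454), np.float64(0.138), np.float64(0.1485)]
edges -15.2 -15.9
red [ 0.42477165 -0.34382568] dial [ 0.43675805 -0.30080338] -105.6 -103.7
red 70 [ 0.42446519 -0.34371942] -104.1 0.041476696855041933
green 241 [ 0.47091831 -0.32507908] -30.7 0.04224543362994875
```

Scaled: 0.106 m / 0.8 = 0.1325, 0.0015 m / 0.8 = 0.0019, -1.477 rad / 3.1416 = -0.4701.

```bash
python3 jog.py '[[0, 0, -0.4701, 0, 0.0019, 0, 0.085], [0, 0, -0.4701, 0, 0.0019, 0, 0.085], [0, 0, -0.4701, 0, 0.0019, 0, 0.085], [0, 0, -0.4701, 0, 0.0019, 0, 0.085], [0, 0, -0.4701, 0, 0.0019, 0, 0.085], [0, 0, -0.4701, 0, 0.0019, 0, 0.085], [0, 0, -0.4701, 0, 0.0019, 0, 0.085], [0, 0, -0.4701, 0, 0.0019, 0.0625, 0.085], [0, 0, -0.4701, 0, 0.0019, 0.1325, 0.085], [0, 0, -0.4701, 0, 0.0019, 0.1325, 0.085]]'
python3 jog.py '[[0, 0, 0, 0, 0, 0, 0.0], [0, 0, 0, 0, 0, 0, 0.0], [0, 0, 0, 0, 0, 0, 0.0], [0, 0, 0, 0, 0, 0, 0.0], [0, 0, 0, 0, 0, 0, 0.0], [0, 0, 0, 0, 0, 0, 0.0]]'
python3 - <<'E'
from h import *
o=bot.get_obs();R=Ro.from_quat(o["tool_rot"]).as_matrix();print(np.degrees(np.arctan2(R[1,0],R[0,0])),o["ft_torque"],o["joint_pos"].round(3))
E
```

```text
clock: 2.4
eef_pos: [0.4316, -0.3027, 0.0618]
tool_rot: [0.215, 0.977, 0.002, -0.005]
ft_force: [-0.2, 0.1, -0.3]
grip_width: 0.0849
grasp_force: 0.0
clock: 3.15
eef_pos: [0.4376, -0.3037, 0.0668]
tool_rot: [0.213, 0.977, 0.0, 0.001]
ft_force: [0.3, 1.9, 5.6]
grip_width: 0.0128
grasp_force: 59.3
155.34779863127224 [ 0.43857146  0.10605653 -0.03000439] [-0.607  0.431 -0.178  0.96   0.001 -0.177]
```

Scaled: 1.41 rad / 3.1416 = 0.4488.

```bash
python3 jog.py '[[0, 0, 0.4488, 0, 0, 0, 0], [0, 0, 0.4488, 0, 0, 0, 0], [0, 0, 0.4488, 0, 0, 0, 0], [0, 0, 0.4488, 0, 0, 0, 0], [0, 0, 0.4488, 0, 0, 0, 0], [0, 0, 0.4488, 0, 0, 0, 0], [0, 0, 0.4488, 0, 0, 0, 0], [0, 0, 0.4488, 0, 0, 0, 0], [0, 0, 0.4488, 0, 0, 0, 0], [0, 0, 0.4488, 0, 0, 0, 0]]'
python3 - <<'E'
from h import *
o=bot.get_obs();R=Ro.from_quat(o["tool_rot"]).as_matrix();print(np.degrees(np.arctan2(R[1,0],R[0,0])),o["ft_torque"])
E
python3 jog.py '[[0, 0, 0, 0, 0, 0, 0.085], [0, 0, 0, 0, 0, 0, 0.085], [0, 0, 0, 0, 0, 0, 0.085], [0, 0, 0, 0, 0, 0, 0.085], [0, 0, 0, 0, 0, -0.075, 0.085], [0, 0, 0, 0, 0, -0.125, 0.085], [0, 0, 0, 0, 0, -0.125, 0.085]]'
python3 - <<'E'
from h import *
o=bot.get_obs();c=bot.calibration("wrist");im=bot.camera("wrist")
R=Ro.from_quat(o["tool_rot"]).as_matrix();print(o["eef_pos"],np.degrees(np.arctan2(R[1,0],R[0,0])))
np.savez("w2.npz",**c);cv2.imwrite("pics/w2.png",tile(im[:,:,::-1].copy(),220,100,200,150,800,600))
E
```

```text
clock: 4.4
eef_pos: [0.4361, -0.3044, 0.0667]
tool_rot: [0.796, 0.605, -0.001, 0.001]
ft_force: [-3.3, 0.8, 7.6]
grip_width: 0.0125
grasp_force: 59.5
74.50940975066227 [ 0.08705305  0.7530815  -0.03001697]
clock: 5.28
eef_pos: [0.4389, -0.3056, 0.1692]
tool_rot: [0.796, 0.605, 0.001, 0.004]
ft_force: [0.2, 0.6, -1.2]
grip_width: 0.0848
grasp_force: 0.0
[ 0.43886217 -0.30555389  0.16923617] 74.52899918368254
```

View pics/w2.png

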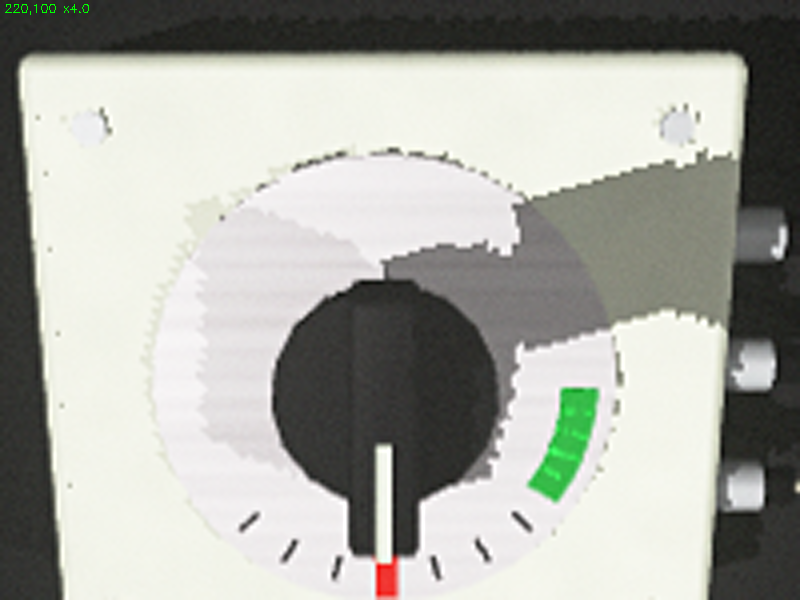

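The white pointer at (385,500) stands on the red mark at (386,580), so the valve is done. Next I'll look at the tray from above.

Scaled: 0.543 m / 0.8 = 0.6788, -0.191 m / 0.8 = -0.2388, -1.841 rad / 3.1416 = -0.586.

```bash
python3 jog.py '[[0, 0, -0.586, 0.6788, -0.2388, -0.0875, 0.085], [0, 0, -0.586, 0.6788, -0.2388, -0.0875, 0.085], [0, 0, -0.586, 0.6788, -0.2388, -0.0875, 0.085], [0, 0, -0.586, 0.6788, -0.2388, -0.0875, 0.085], [0, 0, -0.586, 0.6788, -0.2388, -0.0875, 0.085], [0, 0, -0.586, 0.6788, -0.2388, -0.0875, 0.085], [0, 0, -0.586, 0.6788, -0.2388, -0.0875, 0.085], [0, 0, -0.586, 0.6788, -0.2388, -0.0875, 0.085], [0, 0, -0.586, 0.6788, -0.2388, -0.0875, 0.085], [0, 0, -0.586, 0.6788, -0.2388, -0.0875, 0.085]]'
python3 jog.py '[[0, 0, 0, 0, 0, 0, 0.085], [0, 0, 0, 0, 0, 0, 0.085], [0, 0, 0, 0, 0, 0, 0.085]]'
python3 - <<'E'
from h import *
o=bot.get_obs();c=bot.calibration("wrist");im=bot.camera("wrist")
np.savez("w3.npz",**c);cv2.imwrite("pics/w3.png",im[:,:,::-1])
h=cv2.cvtColor(im,cv2.COLOR_RGB2HSV);m=(((h[...,0]<8)|(h[...,0]>172))&(h[...,1]>150)&(h[...,2]>90)).astype(np.uint8)
n,l,s,ce=cv2.connectedComponentsWithStats(m)
for i in range(1,n):
    if s[i,4]>15: print(s[i],ce[i],ray("wrist",*ce[i],.105,c).round(4))
R=Ro.from_quat(o["tool_rot"]).as_matrix();print(o["eef_pos"],np.degrees(np.arctan2(R[1,0],R[0,0])),o["joint_pos"].round(3))
E
```

```text
clock: 6.58
eef_pos: [0.3961, 0.2734, 0.2338]
tool_rot: [-0.005, 1.0, -0.0, -0.001]
ft_force: [0.2, -1.1, -0.1]
grip_width: 0.0849
grasp_force: 0.0
clock: 6.95
eef_pos: [0.3973, 0.269, 0.2349]
tool_rot: [0.001, 1.0, -0.0, -0.0]
ft_force: [0.3, 0.4, -0.2]
grip_width: 0.085
grasp_force: 0.0
[387 206  13  14 130] [392.46923077 212.38461538] [0.4125 0.3353 0.105 ]
[248 211  12  13 126] [253.5952381  217.20634921] [0.417  0.2074 0.105 ]
[0.39728243 0.26896068 0.23485854] 179.83060851470083 [ 0.595  0.2   -0.038  1.334 -0.     0.598]
```

View pics/w3.png

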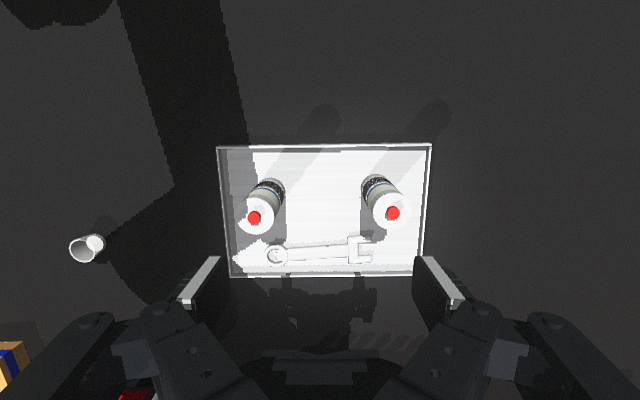

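Plugs are at (253.6,217.2) and (392.5,212.4), agreeing with the top view to about 3 mm. I'll grasp the near column first.

Scaled: 0.179 m / 0.8 = 0.2238, 0.15 m / 0.8 = 0.1875.

```bash
python3 jog.py '[[0, 0, 0, -0.025, -0.0788, 0.075, 0.085], [0, 0, 0, -0.025, -0.0788, 0.075, 0.085], [0, 0, 0, -0.025, -0.0788, 0.1375, 0.085], [0, 0, 0, -0.025, -0.0788, 0.1875, 0.085], [0, 0, 0, -0.025, -0.0788, 0.2238, 0.085], [0, 0, 0, -0.025, -0.0788, 0.2238, 0.085], [0, 0, 0, -0.025, -0.0788, 0.2238, 0.085]]'
python3 jog.py '[[0, 0, 0, 0, 0, 0, 0.02], [0, 0, 0, 0, 0, 0, 0.02], [0, 0, 0, 0, 0, 0, 0.02], [0, 0, 0, 0, 0, 0, 0.02], [0, 0, 0, 0, 0, 0, 0.02], [0, 0, 0, 0, 0, 0, 0.02]]'
```

```text
clock: 7.88
eef_pos: [0.4183, 0.2073, 0.0574]
tool_rot: [0.0, 1.0, 0.0, 0.001]
ft_force: [0.0, 1.1, -0.4]
grip_width: 0.0852
grasp_force: 0.0
clock: 8.62
eef_pos: [0.4179, 0.2074, 0.0572]
tool_rot: [-0.0, 1.0, 0.0, 0.001]
ft_force: [-0.6, -0.9, 6.3]
grip_width: 0.0349
grasp_force: 59.4
```

Scaled: -0.06 m / 0.8 = -0.075, -0.04 m / 0.8 = -0.05.

```bash
python3 jog.py '[[0, 0, 0, 0, 0, -0.05, 0.02], [0, 0, 0, 0, 0, -0.075, 0.02], [0, 0, 0, 0, 0, -0.075, 0.02], [0, 0, 0, 0, 0, -0.075, 0.02], [0, 0, 0, 0, 0, -0.075, 0.02]]'
for i in 1 2 3; do python3 jog.py '[[0, 0, 0, 0, 0, 0, 0.02]]' | grep ft_; done; python3 -c "
from h import *
o=bot.get_obs();print(o['ft_force'],o['tau'],o['joint_pos'],o['grip_width'])"
```

```text
clock: 9.25
eef_pos: [0.4162, 0.2068, 0.1148]
tool_rot: [-0.0, 1.0, -0.001, -0.001]
ft_force: [-0.6, -0.6, -3.3]
grip_width: 0.0346
grasp_force: 61.0
ft_force: [-0.9, 1.3, -2.7]
ft_force: [-0.2, 0.2, -3.0]
ft_force: [-0.5, -0.2, -3.7]
[-0.5451307  -0.21251976 -3.65276917] [ 1.31963188e-03 -3.68686152e+01  2.35063809e+01  6.53655821e-03
 -1.99406175e-03  2.39058897e-05] [ 4.61105856e-01  2.61009702e-01 -2.84498416e-01  1.02558451e+00
  7.04667418e-06  4.60901649e-01] 0.03499433710788379
```

About 0.32 kg, which points to the packed column. I'll set it back and check the other.

Scaled: 0.0595 m / 0.8 = 0.0744, 0.057 m / 0.8 = 0.0713.

```bash
python3 jog.py '[[0, 0, 0, 0, 0, 0.0375, 0.02], [0, 0, 0, 0, 0, 0.0625, 0.02], [0, 0, 0, 0, 0, 0.0713, 0.02], [0, 0, 0, 0, 0, 0.0744, 0.02], [0, 0, 0, 0, 0, 0.0744, 0.02], [0, 0, 0, 0, 0, 0.0744, 0.085], [0, 0, 0, 0, 0, 0.0744, 0.085], [0, 0, 0, 0, 0, 0.0744, 0.085], [0, 0, 0, 0, 0, 0.0744, 0.085], [0, 0, 0, 0, 0, 0.0744, 0.085]]'
python3 jog.py '[[0, 0, 0, 0, 0, -0.0625, 0.085], [0, 0, 0, 0, 0, -0.1188, 0.085], [0, 0, 0, 0, 0, -0.1313, 0.085], [0, 0, 0, 0.0038, 0.075, -0.1375, 0.085], [0, 0, 0, 0.0038, 0.1438, -0.1375, 0.085], [0, 0, 0, 0.0044, 0.1594, -0.1375, 0.085], [0, 0, 0, 0.0044, 0.1594, -0.075, 0.085], [0, 0, 0, 0.0044, 0.1594, -0.025, 0.085], [0, 0, 0, 0.0044, 0.1594, 0, 0.085], [0, 0, 0, 0.0044, 0.1594, 0, 0.085]]'
python3 jog.py '[[0, 0, 0, 0, 0, 0, 0.02], [0, 0, 0, 0, 0, 0, 0.02], [0, 0, 0, 0, 0, 0, 0.02], [0, 0, 0, 0, 0, 0, 0.02], [0, 0, 0, 0, 0, 0, 0.02], [0, 0, 0, 0, 0, 0, 0.02]]'
python3 jog.py '[[0, 0, 0, 0, 0, -0.05, 0.02], [0, 0, 0, 0, 0, -0.075, 0.02], [0, 0, 0, 0, 0, -0.075, 0.02], [0, 0, 0, 0, 0, -0.075, 0.02], [0, 0, 0, 0, 0, -0.075, 0.02]]'
for i in 1 2 3; do python3 jog.py '[[0, 0, 0, 0, 0, 0, 0.02]]' | grep ft_; done
```

```text
clock: 10.88
eef_pos: [0.4174, 0.2074, 0.0568]
tool_rot: [-0.0, 1.0, 0.0, 0.0]
ft_force: [-0.2, -0.5, -0.4]
grip_width: 0.085
grasp_force: 0.0
clock: 12.12
eef_pos: [0.4119, 0.3326, 0.0543]
tool_rot: [0.0, 1.0, -0.002, -0.002]
ft_force: [0.3, 0.4, 0.6]
grip_width: 0.0853
grasp_force: 0.0
clock: 12.88
eef_pos: [0.4146, 0.3355, 0.0581]
tool_rot: [-0.0, 1.0, 0.001, 0.001]
ft_force: [0.6, -0.2, 6.0]
grip_width: 0.0347
grasp_force: 59.4
clock: 13.5
eef_pos: [0.4129, 0.3341, 0.1153]
tool_rot: [-0.0, 1.0, -0.001, -0.001]
ft_force: [-0.0, 0.0, -1.6]
grip_width: 0.0347
grasp_force: 60.1
ft_force: [0.1, -0.2, -2.0]
ft_force: [0.0, -0.2, -2.4]
ft_force: [-0.3, 0.0, -2.2]
```

The far column reads about 0.2 kg, so the near one is heavier. I'll return this one and regrip the near one.

Scaled: 0.0595 m / 0.8 = 0.0744, 0.057 m / 0.8 = 0.0713.

```bash
python3 jog.py '[[0, 0, 0, 0, 0, 0.0375, 0.02], [0, 0, 0, 0, 0, 0.0625, 0.02], [0, 0, 0, 0, 0, 0.0713, 0.02], [0, 0, 0, 0, 0, 0.0744, 0.02], [0, 0, 0, 0, 0, 0.0744, 0.02], [0, 0, 0, 0, 0, 0.0744, 0.085], [0, 0, 0, 0, 0, 0.0744, 0.085], [0, 0, 0, 0, 0, 0.0744, 0.085], [0, 0, 0, 0, 0, 0.0744, 0.085], [0, 0, 0, 0, 0, 0.0744, 0.085]]'
python3 jog.py '[[0, 0, 0, 0, 0, -0.0625, 0.085], [0, 0, 0, 0, 0, -0.1188, 0.085], [0, 0, 0, 0, 0, -0.1375, 0.085], [0, 0, 0, -0.0038, -0.075, -0.1375, 0.085], [0, 0, 0, -0.0044, -0.1438, -0.1375, 0.085], [0, 0, 0, -0.0044, -0.1594, -0.1375, 0.085], [0, 0, 0, -0.0044, -0.1594, -0.075, 0.085], [0, 0, 0, -0.0044, -0.1594, -0.025, 0.085], [0, 0, 0, -0.0044, -0.1594, 0, 0.085], [0, 0, 0, -0.0044, -0.1594, 0, 0.085]]'
python3 jog.py '[[0, 0, 0, 0, 0, 0, 0.02], [0, 0, 0, 0, 0, 0, 0.02], [0, 0, 0, 0, 0, 0, 0.02], [0, 0, 0, 0, 0, 0, 0.02], [0, 0, 0, 0, 0, 0, 0.02], [0, 0, 0, 0, 0, 0, 0.02]]'
python3 jog.py '[[0, 0, 0, 0, 0, -0.0625, 0.02], [0, 0, 0, 0, 0, -0.1125, 0.02], [0, 0, 0, 0, 0, -0.1125, 0.02], [0, 0, 0, -0.05, -0.0625, -0.1125, 0.02], [0, 0, 0, -0.0875, -0.125, -0.1125, 0.02], [0, 0, 0, -0.1, -0.1875, -0.1125, 0.02], [0, 0, 0, -0.1, -0.2375, -0.1125, 0.02], [0, 0, 0, -0.1, -0.2375, -0.1125, 0.02], [0, 0, 0, -0.1, -0.2375, -0.1125, 0.02]]'
python3 - <<'E'
from h import *
o=bot.get_obs();c=bot.calibration("wrist");im=bot.camera("wrist");t=bot.camera("top")
np.savez("w4.npz",**c)
print(o["ft_force"],o["eef_pos"],o["joint_pos"])
cv2.imwrite("pics/t4.png",t[:,:,::-1]);cv2.imwrite("pics/w4.png",np.vstack([cv2.resize(im[:,:,::-1],(560,350)),tile(t[:,:,::-1].copy(),160,130,200,87,560,245)]))
cv2.imwrite("pics/w4raw.png",im[:,:,::-1])
E
```

```text
clock: 15.12
eef_pos: [0.4138, 0.3348, 0.0573]
tool_rot: [-0.0, 1.0, -0.0, -0.0]
ft_force: [-0.4, 0.0, -0.1]
grip_width: 0.085
grasp_force: 0.0
clock: 16.38
eef_pos: [0.4155, 0.207, 0.0553]
tool_rot: [-0.0, 1.0, -0.001, -0.002]
ft_force: [1.2, -0.0, 0.5]
grip_width: 0.0855
grasp_force: 0.0
clock: 17.12
eef_pos: [0.4181, 0.2076, 0.0584]
tool_rot: [-0.0, 1.0, 0.0, 0.001]
ft_force: [-0.6, -0.1, 5.8]
grip_width: 0.0349
grasp_force: 59.2
clock: 18.25
eef_pos: [0.4962, 0.0174, 0.1457]
tool_rot: [0.0, 1.0, 0.0, -0.002]
ft_force: [0.5, 0.4, -3.7]
grip_width: 0.0347
grasp_force: 62.6
[ 0.45536663  0.39726105 -3.68854481] [0.49622647 0.01743073 0.14571075] [ 3.47458760e-02  2.91266546e-01 -1.57531043e-01  1.12505266e+00
  5.99194619e-04  3.50401331e-02]
```

View pics/w4.png

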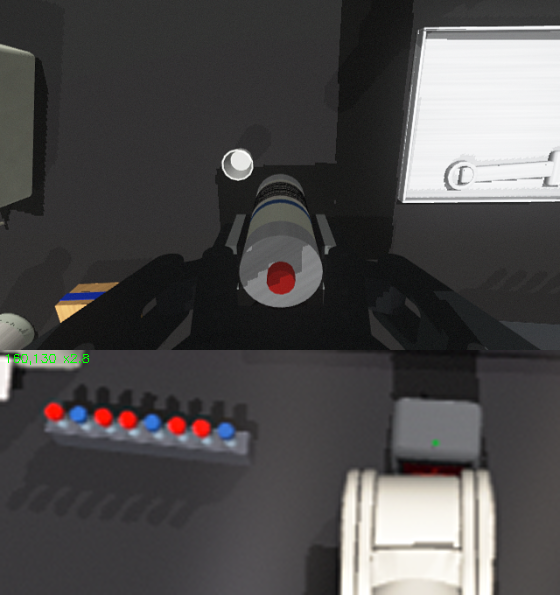

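Run:
```python
from h import *
a=cv2.imread("pics/top0.png")[135:185,290:350];h=cv2.cvtColor(a,cv2.COLOR_BGR2HSV)
w=((h[...,2]>130)&(h[...,1]<60)).astype(np.uint8)
cs,_=cv2.findContours(w,0,1);k=max(cs,key=cv2.contourArea).reshape(-1,2)+[290,135]
P=np.array([ray("top",u,v,.142)[:2] for u,v in k],np.float32);print("head rect",cv2.minAreaRect(P), P.min(0),P.max(0))
r=((h[...,2]>50)&(h[...,1]>150)&((h[...,0]<10)|(h[...,0]>170)))
for y in range(50):
    x=np.nonzero(r[y])[0]
    if len(x):print(y+135,x.min()+290,x.max()+290,len(x))
for y in range(50):
    x=np.nonzero(w[y])[0]
    if len(x):print("w",y+135,x.min()+290,x.max()+290)
for yaw in(-6,-3,0,3,6):
    R=Ro.from_euler("z",yaw,degrees=True).as_matrix()
    print(yaw,[proj("top",np.array([.697,.0147,0])+R@[-.029,s*.03,z]).round(1).tolist() for s in(1,-1) for z in(.06,.12)],[proj("top",np.array([.697,.0147,0])+R@[x,s*.043,.142]).round(1).tolist() for s in(1,-1) for x in (-.03,.03)])
b=cv2.imread("pics/scene0.png")
cv2.imwrite("pics/sc5.png",np.hstack([tile(b,275,200,75,75,400,400),tile(cv2.imread("pics/top0.png"),285,135,60,60,400,400)]))
```

```text
head rect ((0.6980113983154297, 0.014872312545776367), (0.0835246592760086, 0.05876404419541359), 89.0150146484375) [ 0.66821533 -0.02682608] [0.7278594 0.0566211]
170 304 308 5
171 304 324 21
172 304 325 22
173 304 325 22
174 305 325 21
175 305 325 21
176 306 325 20
177 323 324 2
w 147 304 306
w 148 302 325
w 149 301 330
w 150 301 331
w 151 301 331
w 152 301 331
w 153 301 331
w 154 301 331
w 155 301 331
w 156 301 331
w 157 300 331
w 158 300 331
w 159 300 331
w 160 300 331
w 161 300 330
w 162 300 330
w 163 300 330
w 164 300 330
w 165 300 330
w 166 300 330
w 167 302 330
w 168 308 329
w 169 324 326
-6 [[303.7, 175.1], [303.1, 169.4], [324.6, 178.0], [325.0, 172.4]] [[298.0, 166.8], [301.4, 145.6], [329.9, 171.2], [333.0, 149.9]]
-3 [[304.2, 175.7], [303.6, 170.0], [325.2, 177.6], [325.6, 171.9]] [[298.5, 167.7], [300.7, 146.3], [330.6, 170.5], [332.5, 149.1]]
0 [[304.7, 176.3], [304.1, 170.6], [325.8, 177.1], [326.2, 171.4]] [[299.0, 168.5], [300.1, 147.1], [331.2, 169.7], [331.9, 148.2]]
3 [[305.2, 176.8], [304.7, 171.1], [326.3, 176.5], [326.8, 170.8]] [[299.6, 169.3], [299.5, 147.9], [331.8, 168.9], [331.4, 147.4]]
6 [[305.8, 177.3], [305.3, 171.7], [326.9, 176.0], [327.3, 170.2]] [[300.2, 170.1], [298.9, 148.7], [332.4, 168.1], [330.7, 146.7]]
```

View pics/sc5.png

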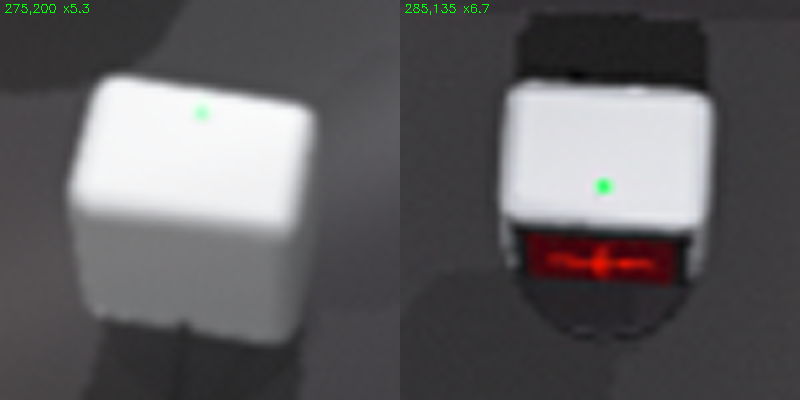

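The head's yaw is about -1° and the window is at about (0.669, 0.015). The band target is therefore (0.589, 0.0165), with the TCP at z ≈ 0.1105.

Scaled: -0.092 m / 0.8 = -0.115, 0.037 m / 0.8 = 0.0463.

```bash
python3 jog.py '[[0, 0, 0, -0.05, -0.0013, 0.0188, 0.02], [0, 0, 0, -0.0875, -0.0013, 0.0375, 0.02], [0, 0, 0, -0.1063, -0.0013, 0.0463, 0.02], [0, 0, 0, -0.115, -0.0013, 0.0463, 0.02], [0, 0, 0, -0.115, -0.0013, 0.0463, 0.02], [0, 0, 0, -0.115, -0.0013, 0.0463, 0.02], [0, 0, 0, -0.115, -0.0013, 0.0463, 0.02], [0, 0, 0, -0.115, -0.0013, 0.0463, 0.02]]'
python3 - <<'E'
from h import *
E=[]
for i in range(6):
    im=bot.camera(("top","wrist","scene")[i%3]);E.append(bot.get_obs()["eef_pos"]);
    if i<3:cv2.imwrite(f"pics/f{i}.png",im[:,:,::-1])
print(np.mean(E,0),np.std(E,0),bot.get_obs()["joint_pos"].round(3),bot.get_obs()["tool_rot"])
s=cv2.imread("pics/f2.png");t=cv2.imread("pics/f0.png");w=cv2.imread("pics/f1.png")
cv2.imwrite("pics/fin.png",np.hstack([tile(s,240,120,260,180,416,288),tile(w,160,0,480,400,346,288)]))
E
```

```text
clock: 19.35
eef_pos: [0.5891, 0.0163, 0.1108]
tool_rot: [-0.0, 1.0, 0.0, 0.0]
ft_force: [-0.5, 0.4, -4.0]
grip_width: 0.0345
grasp_force: 62.5
[0.58928072 0.01631959 0.1104722 ] [4.05325770e-05 1.90823993e-05 1.18793371e-04] [0.028 0.491 0.048 1.128 0.    0.028] [-5.65801345e-05  9.99999998e-01  5.75799847e-06 -2.66353523e-05]
```

View pics/fin.png

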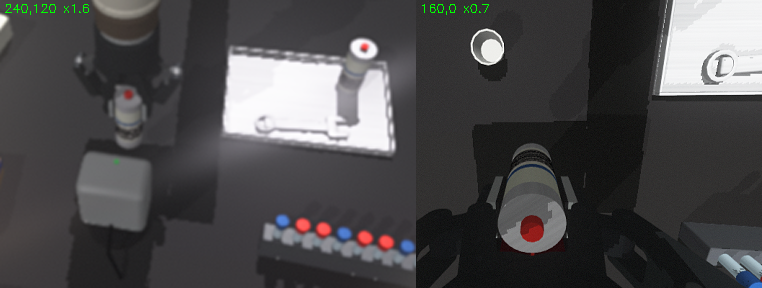

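The held column is upright in front of the scanner at (128,115). The lighter one stands upright in the tray at (362,60).

```bash
python3 -c "
from workcell import bot
print(bot.job_done())"
```

```text
the job is handed in; nothing more can be done
None
```

The job is handed in: the valve pointer is on the red mark, the heavier column (about 0.32 kg against 0.2 kg) is held upright about 80 mm in front of the scanner window with its band level, and the lighter one stands upright in the tray.

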